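# Start the display turntable from its control box

### The job

Start the display turntable from its control box: first switch it on by pressing down the white-striped end of the black rocker all the way, then press the square key that has the colour of the gift box standing on the round turntable fully down, and last press the round yellow start button fully down. Press no other key. Pick nothing up, and leave the gift boxes and the other goods where they are.

Things in the scene. Friction and masses are not known exactly. Their poses are not given: they have to be found in the camera images.
- control_box: grey control box with a white face, 126 x 172 x 24.5 mm, fixed on the table. Origin: centre of its underside. Front row (x = -30 mm): three square keys at y = -50, 0 and +50 mm, in any order. Back row (x = +30 mm): the rocker and the round start button at y = +45 and -45 mm, either way round
- pink_key_top (a point): centre of the top of the pink square key (26 x 26 mm cap), 37.5 mm above the table when up, 31.5 mm when fully down. z up, x and y along the box's axes. Pushing it down takes about 3 N; it stays down when pressed.
- green_key_top (a point): the same for the dark green square key
- blue_key_top (a point): the same for the blue square key
- start_button_top (a point): centre of the top of the round yellow start button, 30 mm across, 37.5 mm above the table when up, 31.5 mm when fully down; about 3 N; it too stays down
- rocker_striped_end (a point): point to press on the black rocker: on top of the facet with a short white stripe, 22 mm from the pivot line along the facet, towards the box's +y. Off: 46 mm above the table (the outer end of the facet 48 mm). On: the striped facet lies level, 38.5 mm above the table. Pressing near the outer end takes about 3 N.
- rocker (a joint): angle of the rocker, rad: 0 off (striped end up), 0.36 fully on (striped facet level); starts between 0 and 0.05. The rocker is 24 mm wide (box x) and 56 mm long (box y): two 28 mm facets in a shallow V about a pivot line along the box's x axis, 38.5 mm above the table. It stays where it is left.
- pink_key (a joint): depth of the pink key, m: 0 up, 0.006 fully down
- green_key (a joint): depth of the green key, m: 0 up, 0.006 fully down
- blue_key (a joint): depth of the blue key, m: 0 up, 0.006 fully down
- start_button (a joint): depth of the start button, m: 0 up, 0.006 fully down
- turntable: round low display turntable, steel with a white top, 120 mm across, 20 mm high, fixed on the table behind the control box; one of the two gift boxes stands centred on it. Origin: centre of its underside
- riser: square light wooden display riser, 92 x 92 x 20 mm, fixed at the front right; the other gift box stands on it. Origin: centre of its underside
- pink_gift_box: pink gift box with a cream ribbon, 65 x 65 x 36 mm, loose, on the turntable or the riser. Origin: centre of its underside
- green_gift_box: dark green gift box with a cream ribbon, 70 x 70 x 36 mm, loose, on the turntable or the riser. Origin: centre of its underside
- glass_jar: round jar of beads, fixed on the table right of the control box: 230 mm across at its foot, 190 mm at the body, 187 mm high. Origin: on its axis at the foot
- fern_planter: basket with a fern, fixed, right of the jar: 250 mm across, 253 mm high without the leaves. Origin: within 30 mm of its middle, at the foot
- art_prints: rack of upright white prints on two wooden posts, fixed, at the right end of the table, up to 480 mm high, about 400 mm along y; its front posts (341 mm high) and feet come within 60 mm of the table's front edge: keep the arm clear of it when leaving the start pose. Origin: near its middle, at the foot
- tape_roll: roll of tape lying flat, 104 mm across, 25 mm high, loose. Origin: centre of its underside
- bracelet_card: flat white bracelet card, 56 x 80 x 11 mm, loose. Origin: centre of its underside
- orange_bangle: orange bangle lying flat, 54 mm across, 6 mm high, loose. Origin: centre of its underside
- coaster_stack: round bagged stack of coasters, 106 mm across, 44 mm high, loose. Origin: centre of its underside
- till_pen: white and green pen lying flat, 129 mm long along its y, loose. Origin: under its centre

How it is judged (in metres and radians):
On the way, in this order (a step that is already met when the one before it is completed fails the run):
1. the rocker is switched on (value of joint rocker above 0.24 rad), for 0.2 s.
2. the key of the colour of the gift box on the turntable is pressed down (((horizontal distance between pink_gift_box and turntable below 0.05 m and value of joint pink_key above 0.0045 m) or (horizontal distance between green_gift_box and turntable below 0.05 m and value of joint green_key above 0.0045 m))), for 0.2 s.
3. the start button is pressed down (value of joint start_button above 0.0045 m), for 0.2 s.
At the end, for the whole second after the job is handed in: The rocker is on (over 0.24 of 0.36 rad), the key with the colour of the gift box on the turntable and the start button are down (over 4.5 of 6 mm), the other two keys are up (within 2 mm), and every loose thing is within 20 mm of where it stood (value of joint rocker above 0.24 rad and ((horizontal distance between pink_gift_box and turntable below 0.05 m and value of joint pink_key above 0.0045 m) or (horizontal distance between green_gift_box and turntable below 0.05 m and value of joint green_key above 0.0045 m)) and value of joint start_button above 0.0045 m and not (value of joint blue_key above 0.002 m or (horizontal distance between pink_gift_box and turntable below 0.05 m and value of joint green_key above 0.002 m) or (horizontal distance between green_gift_box and turntable below 0.05 m and value of joint pink_key above 0.002 m)) and distance of each of pink_gift_box, green_gift_box, tape_roll, bracelet_card, orange_bangle, coaster_stack, till_pen from where it was at the start of the episode below 0.02 m); the robot touches nothing.
It fails at once if a key or the start button is pressed (over 2 mm) while the rocker is not on (under 0.24 rad) (value of joint rocker below 0.24 rad and value of joint any of pink_key, green_key, blue_key, start_button above 0.002 m).
It fails at once if a key of another colour than the gift box on the turntable is pressed (over 2 mm) (value of joint blue_key above 0.002 m or (horizontal distance between pink_gift_box and turntable below 0.05 m and value of joint green_key above 0.002 m) or (horizontal distance between green_gift_box and turntable below 0.05 m and value of joint pink_key above 0.002 m)).
It fails at once if the start button is pressed (over 2 mm) before the right key is down (4.5 mm) (value of joint start_button above 0.002 m and not ((horizontal distance between pink_gift_box and turntable below 0.05 m and value of joint pink_key above 0.0045 m) or (horizontal distance between green_gift_box and turntable below 0.05 m and value of joint green_key above 0.0045 m))).
It fails at once if a gift box or another loose thing is lifted or shifted by more than 20 mm (distance of any of pink_gift_box, green_gift_box, tape_roll, bracelet_card, orange_bangle, coaster_stack, till_pen from where it was at the start of the episode above 0.02 m).
It also fails if it takes over 42 s, if anything falls off the work surface, if the arm or the gripper's body presses on something with over 40 N, if the wrist force passes 120 N, or if a joint passes its speed limit or range.

### The arm

A 6-joint arm with a two-finger parallel gripper is mounted at the origin on a cart in front of the work surface, level with it; the furniture and walls round the work are solid. World frame = base frame: x ahead of the robot, y to its left, z up, the work surface at z = 0. Lengths are in mm, angles in degrees, forces in N, time in s.
With the tool pointing down it reaches from about 300 to 850 mm from the base axis. Payload 4.2 kg.
Tool frame: the origin (TCP) lies midway between the tips of the shut fingers; the grasp point (between the pads) lies pinch_z behind it (pinch_z is the distance from the TCP to the grasp point, in mm); z points along the fingers, y is the line along which they close (so a half turn about z gives the same grasp; the last joint's range is limited). The gripper opens to 91 mm and grips with 3 to 60 N. Pads are 32 mm wide; open, the fingers measure 118 mm over their backs; the gripper's body (76 mm by 178 mm) begins 60 mm behind the grasp point.
Start: joints at [-68.239, 18.312, 89.639, -0, 72.044, -1.146], TCP at [223.815, -529.673, 181.876] pointing down, gripper open.
Joint ranges: [-177.97, 177.97], [-48.28, 115.42], [12.27, 149.76], [-77.06, 257.06], [2.81, 150.46], [-146.56, 146.56]. Speed limits (degrees/s): [147.25, 147.25, 180, 180, 180, 180].

### API

Orientations are given as [roll, pitch, yaw] about the fixed x, y, z axes, in that order (R = Rz(yaw) Ry(pitch) Rx(roll)).
In Python, from workcell import state, grab_frame, job_done, masks_of, landmark_of, pinch_z gives the robot as it stands. The module is installed in compiled form; this text tells all that it offers.
- The arm moves only by the tool move_arm, never from a script. Its argument "plan" is a list of rows, each an object of numbers: "x", "y", "z": the shift along the tool's x, y, z in mm; "rx", "ry", "rz": the turn, a rotation vector about the tool's x, y, z in rad. A call has 1 to 10 rows; each row shifts and turns the commanded pose from where the row before left it, along the tool's axes as they then stand; what a row does not reach is not made up. A row lasts 1/10 s, in which the tool goes at most 50 mm and 8.59 degrees, less where a joint would pass 70% of its speed; a pose out of reach is approached as far as the arm can. A call is refused whole if a number of a shift passes 50 or a number of a turn 0.15, either way. A call with a gripper value outside its range is refused whole. "grip" is the opening, from 0 (shut) to 1 (fully open), set as the call begins (left out, the last holds). The fingers move at their own pace and stop on an object; "squeeze" is the grip in N (left out, the last holds). Time passes only in rows, so rows that do not move let the fingers close. It gives the time, the measured TCP pose, the force, the opening and the grip force at its end, in the units of the state.
- state(): the state, without advancing time (a new reading comes with each control period).
- grab_frame(name): name is "scene" or "side" or "wrist"; returns a dict with "img" (420x560x3 uint8, red, green, blue), "z_map" (420x560 float32, mm along the optical axis (not along the pixel's ray), 0 where there is no reading), "fx", "fy", "cx", "cy" (pixels), "rvec" (rotation vector, rad) and "tvec" (3), from world to camera coordinates, as OpenCV has them. Camera axes: x right, y down, z forward; pixel columns grow to the right and rows downward; lengths in mm; the calibration is good to about 2 mm. A picture is of the moment at which its call begins.
- job_done(): hands the job in; it is judged then, once.
Trained networks look in the newest picture that a camera, given by its name, has taken for a name from the list of things; names that differ only in an ending like _2 or _b are one class to them, and where a whole thing is asked for, a point or a joint stands for the part that bears it (a point fixed in the world has none). Each returns a list of dicts, best first, with "p" (0 to 1); they miss things now and then, are a little off and sometimes report something else, mostly with a low value. They report only what shows in the picture. A call takes as long as a camera call.
- masks_of(camera, label): "pixels" (420x560 bool, what is visible of it) and "box" ([centre column, centre row, width, height] in pixels, round what is visible of it).
- landmark_of(camera, label): "point" ([column, row] in pixels: a listed point, or the origin of a listed thing).
The state is a dict: "time_s": time; "qpos": joint angles; "qvel": joint speeds; "effort": joint torques, N m; "ee_pos": TCP position; "ee_rot": TCP orientation; "force": force on the tool from outside, world axes, zero at the start; "torque": the same for the moment, N m; "gripper_width": finger opening in mm; "gripper_force": force on a finger pad.
Only numpy, scipy, OpenCV 4.12 (cv2) and the standard library are available. Lean on these libraries where they do the work, as an engineer would, in place of code of your own. Each camera call takes 0.05 s, during which the arm holds its last target. There are 200 camera calls.

## Working session

There is one attempt and no reset: what is moved stays moved. The work goes in short steps, Python scripts to look and compute and a tool call to move; the robot and the scene stay as the last step left them, time stands still between calls to the robot, and variables do not carry over. Pictures are saved under pics/ and viewed, at most 10 in all, crops included, and the job is handed in when it is done.

Besides the shell and the picture viewer there is one more tool, called after "Emit:" as name([rows], argument=value, ...), one row to a line, values as JSON. move_arm: Moves the arm, as the interface text tells. Its arguments: {"type":"object","properties":{"plan":{"type":"array","items":{"type":"object","properties":{"x":{"type":"number"},"y":{"type":"number"},"z":{"type":"number"},"rx":{"type":"number"},"ry":{"type":"number"},"rz":{"type":"number"}}}},"grip":{"type":"number"},"squeeze":{"type":"number"}},"required":["plan"]}

```bash
mkdir -p pics
cat > h.py <<'E'
import numpy as np, cv2
from workcell import *
def w(f,p,z=None,plane=None):
    R=cv2.Rodrigues(np.array(f["rvec"],float))[0]; t=np.array(f["tvec"],float).ravel()
    u,v=p; r=np.array([(u-f["cx"])/f["fx"],(v-f["cy"])/f["fy"],1])
    if plane is not None:
        d=R.T@r; c=-R.T@t; return c+d*(plane-c[2])/d[2]
    if z is None: z=f["z_map"][int(round(v)),int(round(u))]
    return R.T@(r*z-t)
E
python3 - <<'E'
from h import *
s=state(); print({k:np.round(s[k],2) for k in("time_s","ee_pos","ee_rot","gripper_width")}, pinch_z)
for c in("scene","side"):
    f=grab_frame(c); cv2.imwrite(f"pics/{c}0.png",f["img"][:,:,::-1])
    for n,h in(("control_box",None),("pink_key_top",37.5),("green_key_top",37.5),("blue_key_top",37.5),("start_button_top",37.5),("rocker_striped_end",46),("turntable",0),("pink_gift_box",20),("green_gift_box",20),("riser",0)):
        for o in landmark_of(c,n)[:2]:
            p=o["point"]; 
            try: print(c,n,round(o["p"],2),np.round(p),np.round(w(f,p)), np.round(w(f,p,plane=h or 0),1))
            except Exception as e: print(n,p,e)
E
```

```text
{'time_s': np.float64(0.0), 'ee_pos': array([ 223.59, -529.13,  181.03]), 'ee_rot': array([-179.9 ,   -0.  ,   22.91]), 'gripper_width': np.float64(91.33)} 18.8
scene control_box 0.57 [335. 314.] [489. 282.  25.] [482.6 270.2   0. ]
scene pink_key_top 0.53 [355. 316.] [438. 309.  38.] [437.5 308.5  37.5]
scene green_key_top 0.51 [347. 306.] [449. 273.  36.] [449.8 273.8  37.5]
scene blue_key_top 0.49 [340. 289.] [450. 216.  42.] [448.3 213.9  37.5]
scene start_button_top 0.55 [323. 297.] [509. 224.  37.] [508.8 224.7  37.5]
scene rocker_striped_end 0.45 [337. 329.] [504. 338.  47.] [503.8 337.2  46. ]
scene rocker_striped_end 0.25 [352. 263.] [368. 110.  -0.] [383.9 137.8  46. ]
scene turntable 0.45 [311. 186.] [ 393. -259.    4.] [ 392.1 -262.5    0. ]
scene pink_gift_box 0.63 [274. 319.] [669. 265.  55.] [666.2 247.6  20. ]
scene green_gift_box 0.77 [328. 216.] [397. -58.  57.] [384.4 -86.7  20. ]
scene riser 0.53 [330. 223.] [389. -51.  23.] [381.7 -68.7   0. ]
side control_box 0.77 [190. 313.] [469. 279.  28.] [486.6 270.8   0. ]
side pink_key_top 0.5 [182. 326.] [449. 319.  40.] [450.3 318.   37.5]
side green_key_top 0.69 [199. 310.] [454. 263.  42.] [456.2 262.   37.5]
side green_key_top 0.38 [199. 236.] [650. 103.  46.] [658.1  98.7  37.5]
side blue_key_top 0.53 [210. 297.] [467. 218.  35.] [465.2 218.8  37.5]
side start_button_top 0.39 [193. 291.] [513. 236.  38.] [513.4 236.1  37.5]
side turntable 0.75 [162. 271.] [633. 249.  30.] [657.4 238.8  -0. ]
side pink_gift_box 0.72 [158. 266.] [637. 256.  54.] [665.8 244.5  20. ]
side pink_gift_box 0.68 [191. 292.] [512. 242.  37.] [523.9 236.   20. ]
side green_gift_box 0.86 [308. 255.] [366. -59.  44.] [378.9 -76.4  20. ]
side riser 0.57 [308. 258.] [368. -63.  29.] [383.  -83.5   0. ]
```

Run:
```python
import cv2,numpy as np
a=cv2.imread("pics/scene0.png");b=cv2.imread("pics/side0.png")
cv2.imwrite("pics/full.png",cv2.resize(np.hstack([a,b]),(800,300)))
cv2.imwrite("pics/crops.png",np.hstack([cv2.resize(a[250:370,250:390],(400,343),interpolation=2),cv2.resize(b[240:360,120:260],(400,343),interpolation=2)]))
```

```text
(no output)
```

View pics/full.png

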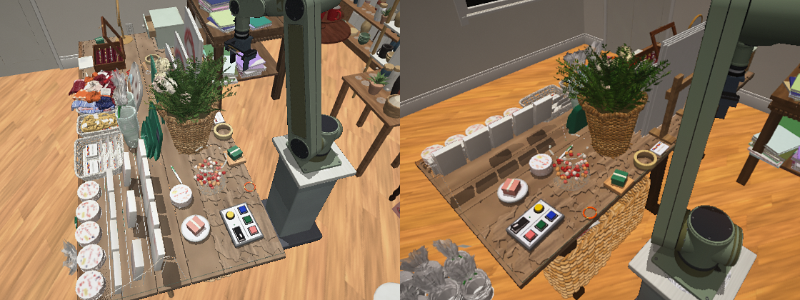

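View pics/crops.png

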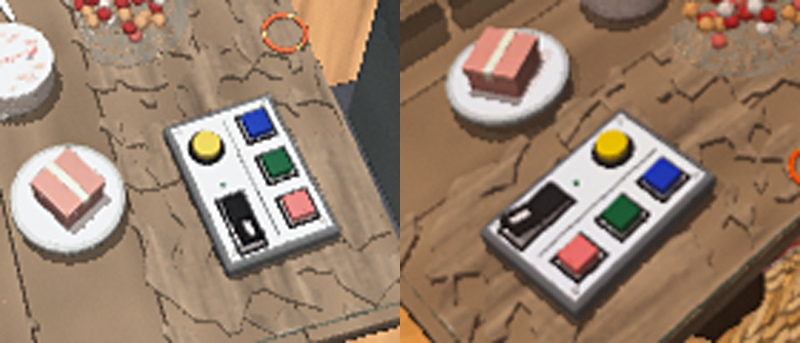

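The gift box on the turntable is pink. In the crops, the box's front row is pink (+y), green, blue (-y). The rocker is at back left with its stripe at the outer (+y) end, and yellow is at back right. Next I check obstacle heights for the transit.

Run:
```python
from h import *
G=np.zeros((24,30))
for c in("scene","side"):
    f=grab_frame(c); z=f["z_map"]; v,u=np.nonzero(z>0); zz=z[v,u]
    R=cv2.Rodrigues(np.array(f["rvec"],float))[0]; t=np.array(f["tvec"],float).ravel()
    P=(np.stack([(u-f["cx"])/f["fx"]*zz,(v-f["cy"])/f["fy"]*zz,zz],1)-t)@R
    i=((P[:,0]-0)//50).astype(int); j=((P[:,1]+1000)//50).astype(int)
    k=(i>=0)&(i<24)&(j>=0)&(j<30)&(P[:,2]<900)&(P[:,2]>-30)
    np.maximum.at(G,(i[k],j[k]),P[k,2])
    for n in("art_prints","fern_planter","glass_jar"):
        for o in landmark_of(c,n)[:1]: print(c,n,round(o["p"],2),np.round(w(f,o["point"],plane=0)))
print("cols y from -1000 step50; rows x from 0 step 50")
for i in range(20): print(i*50,' '.join(f"{int(a):3d}" for a in G[i]))
```

```text
scene art_prints 0.52 [697.  81.   0.]
scene fern_planter 0.22 [375. 104.   0.]
side glass_jar 0.56 [388. -85.   0.]
cols y from -1000 step50; rows x from 0 step 50
0   0   0   0   0   0   0   0   0   0   0   0   0   0   0   0   0 670 740 214 218 218 216  18  10   0   0   0   0   0   0
50   0   0   0   0   0   0   0   0   0   0   0   0   0 598 621 623 658 740  18 566 446 315 184   6   0   0   0   0   0   0
100   0   0   0   0   0   0   0   0   0   0   0 560 568 595 617 622   3 735 733 633 501 352 202   4   0   0   0   0   0   0
150   0   0   0   0   0   0   0   0 401 506 507 339 633 652 669 615   0 735 742 657 507   0   0   0   0   0   0   0   0   0
200   0   0   0   0   0   0   0 339 401 512 598 617 633 623   0   0 717 734 731   0   0   0   0   0   0   0   0   0   0   0
250   0   0   0   0   0   0   0 336 553 584 601 602   0   0   0   0   0   0   0   0   0   0   0   0   0   0   0   0   0   0
300   0   0   0   0   0   0   0   0   0   0   0   0   1   0  28  27   2  23  26  24   0   0   6   0   0   0   1   0   0   0
350   0   0   0   0   0   0   0   0   3   4 341 341  15 422 452 452 45
[... 841 characters left out ...]
   0 171 188 382 407 443 397 400  10   2  48  49  47  23  57  26   0   6  32   0
750   0   0   0 161 194 201 203 203 203 201 178 105 129 132 132 130 399 413 235 234 236 236 235 235 234 232 232 233 247   0
800 138  12   0 117 102 111 123  95 148   0 346 356 358 355 346  18  59 245 240 240 242 240 240 241 240 241 240 240 246   0
850 208   0   0 125 126 119   0 152 155 354 358 352 357 357 357 352   2 195 180 176 156 174 177 178 158 156 179 178 197   0
900 253   0   0 118 136 138 157 144 136 125  73 224  66 224 223  68  66 164 159 165 101 163 177 178 100  99 179 179 176   0
950  63  62 107 126 130 135 140 148 131 110  81  82  68  62  62  61  63 106  95  96  94  93  94  95  95  97  93  96 103   0
```

Emit:
move_arm([
  {"y": -20,"z": -20},
  {"y": -34,"z": -34},
  {"y": -34,"z": -34},
  {"y": -34,"z": -34},
  {"y": -34,"z": -34},
  {"y": -34,"z": -34},
  {"y": -34,"z": -34},
  {"y": -20,"z": -20},
], grip=0)

```text
schema error: expected keys x, y, z, rx, ry, rz
```

Emit:
move_arm([
  {"x": 0,"y": -20,"z": -20,"rx": 0,"ry": 0,"rz": 0},
  {"x": 0,"y": -34,"z": -34,"rx": 0,"ry": 0,"rz": 0},
  {"x": 0,"y": -34,"z": -34,"rx": 0,"ry": 0,"rz": 0},
  {"x": 0,"y": -34,"z": -34,"rx": 0,"ry": 0,"rz": 0},
  {"x": 0,"y": -34,"z": -34,"rx": 0,"ry": 0,"rz": 0},
  {"x": 0,"y": -34,"z": -34,"rx": 0,"ry": 0,"rz": 0},
  {"x": 0,"y": -34,"z": -34,"rx": 0,"ry": 0,"rz": 0},
  {"x": 0,"y": -20,"z": -20,"rx": 0,"ry": 0,"rz": 0},
], grip=0)

```text
time_s: 2.3
ee_pos: [128.1, -303.1, 429.0]
ee_rot: [179.7, 0.0, 22.9]
force: [-0.0, 0.6, 0.8]
gripper_width: 30.0
gripper_force: 0.0
```

Emit:
move_arm([
  {"x": 30,"y": -1.5,"z": 0,"rx": 0,"ry": 0,"rz": -0.09},
  {"x": 46,"y": -3.2,"z": 0,"rx": 0,"ry": 0,"rz": -0.14},
  {"x": 46,"y": -3.2,"z": 0,"rx": 0,"ry": 0,"rz": -0.14},
  {"x": 46,"y": -3.2,"z": 0,"rx": 0,"ry": 0,"rz": -0.14},
  {"x": 46,"y": -3.2,"z": 0,"rx": 0,"ry": 0,"rz": -0.14},
  {"x": 46,"y": -3.2,"z": 0,"rx": 0,"ry": 0,"rz": -0.14},
  {"x": 46,"y": -3.2,"z": 0,"rx": 0,"ry": 0,"rz": -0.14},
  {"x": 46,"y": -3.2,"z": 0,"rx": 0,"ry": 0,"rz": -0.14},
  {"x": 46,"y": -3.2,"z": 0,"rx": 0,"ry": 0,"rz": -0.14},
  {"x": 46,"y": -3.2,"z": 0,"rx": 0,"ry": 0,"rz": -0.14},
])

```text
time_s: 3.3
ee_pos: [325.4, 59.6, 425.7]
ee_rot: [180.0, 0.0, 100.6]
force: [-0.1, 0.8, -0.0]
gripper_width: 0.5
gripper_force: 0.0
```

Emit:
move_arm([
  {"x": 31,"y": 24,"z": 0,"rx": 0,"ry": 0,"rz": 0},
  {"x": 31,"y": 24,"z": 20,"rx": 0,"ry": 0,"rz": 0},
  {"x": 31,"y": 24,"z": 25,"rx": 0,"ry": 0,"rz": 0},
  {"x": 31,"y": 24,"z": 25,"rx": 0,"ry": 0,"rz": 0},
  {"x": 31,"y": 24,"z": 25,"rx": 0,"ry": 0,"rz": 0},
  {"x": 31,"y": 24,"z": 25,"rx": 0,"ry": 0,"rz": 0},
  {"x": 0,"y": 0,"z": 20,"rx": 0,"ry": 0,"rz": 0},
  {"x": 0,"y": 0,"z": 0,"rx": 0,"ry": 0,"rz": 0},
])

```text
time_s: 4.1
ee_pos: [432.5, 266.1, 282.4]
ee_rot: [-179.6, 0.2, 100.3]
force: [-1.0, -0.5, 0.3]
gripper_width: 0.5
gripper_force: 0.0
```

```bash
cat > look.py <<'E'
from h import *
import sys
f=grab_frame("wrist"); cv2.imwrite(f"pics/{sys.argv[1]}.png",f["img"][:,:,::-1])
s=state(); print(np.round(s["time_s"],2),np.round(s["ee_pos"],1),np.round(s["ee_rot"],1))
for n,h in(("control_box",0),("pink_key_top",37.5),("green_key_top",37.5),("blue_key_top",37.5),("start_button_top",37.5),("rocker_striped_end",46)):
    for o in landmark_of("wrist",n)[:2]:
        p=o["point"]; print(n,round(o["p"],2),np.round(p),np.round(w(f,p)),np.round(w(f,p,plane=h),1))
    for o in masks_of("wrist",n)[:1]:
        if h: v,u=np.nonzero(o["pixels"]); c=(u.mean(),v.mean()); print("   mask",round(o["p"],2),len(u),np.round(c),np.round(w(f,c,plane=h),1))
E
python3 look.py w1
```

```text
4.15 [433.3 266.1 284.7] [-1.798e+02  1.000e-01  1.003e+02]
control_box 0.9 [329. 167.] [481. 277.  25.] [484.6 273.3   0. ]
pink_key_top 0.72 [308. 127.] [445. 321.  39.] [445.1 321.4  37.5]
pink_key_top 0.69 [328. 166.] [480. 278.  26.] [478.2 279.3  37.5]
   mask 0.9 481 [309. 128.] [447.4 320.3  37.5]
green_key_top 0.84 [305. 171.] [452. 269.  39.] [452.3 269.2  37.5]
green_key_top 0.73 [311. 128.] [449. 320.  39.] [449.1 320.3  37.5]
   mask 0.91 488 [304. 168.] [450.8 272.   37.5]
blue_key_top 0.65 [304. 212.] [461. 218.  37.] [461.1 218.1  37.5]
   mask 0.6 428 [301. 208.] [455.8 222.3  37.5]
start_button_top 0.57 [351. 210.] [518. 231.  40.] [518.4 230.2  37.5]
   mask 0.8 445 [348. 208.] [514.9 232.1  37.5]
rocker_striped_end 0.63 [362. 119.] [504. 341.  47.] [503.8 341.4  46. ]
rocker_striped_end 0.28 [328. 165.] [480. 280.  25.] [476.9 282.4  46. ]
   mask 0.81 1020 [360. 136.] [506.1 321.9  46. ]
```

View pics/w1.png

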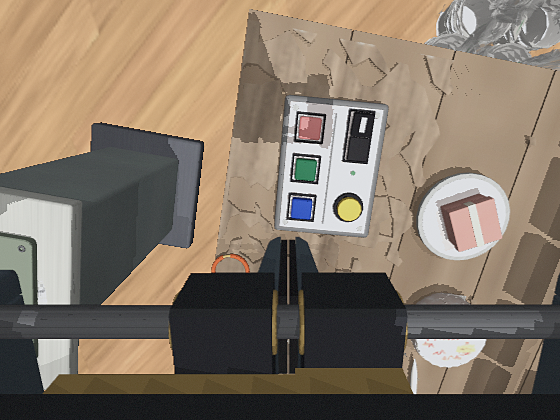

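The view is clear. Pink key is at (309,128), green (304,168), blue (301,208), start button (348,208), and the stripe at (362,122). A rigid fit puts the box centre at about (481,274) with yaw about 4.9°. I'll go above the striped end.

Emit:
move_arm([
  {"x": 20,"y": 28,"z": 20,"rx": 0,"ry": 0,"rz": 0},
  {"x": 21,"y": 28,"z": 30,"rx": 0,"ry": 0,"rz": 0},
  {"x": 21,"y": 28.5,"z": 30,"rx": 0,"ry": 0,"rz": 0},
  {"x": 0,"y": 0,"z": 40,"rx": 0,"ry": 0,"rz": 0.092},
  {"x": 0,"y": 0,"z": 40,"rx": 0,"ry": 0,"rz": 0},
  {"x": 0,"y": 0,"z": 30,"rx": 0,"ry": 0,"rz": 0},
  {"x": 0,"y": 0,"z": 25,"rx": 0,"ry": 0,"rz": 0},
  {"x": 0,"y": 0,"z": 0,"rx": 0,"ry": 0,"rz": 0},
  {"x": 0,"y": 0,"z": 0,"rx": 0,"ry": 0,"rz": 0},
])

```text
time_s: 5.65
ee_pos: [506.4, 342.5, 71.1]
ee_rot: [180.0, 0.0, 95.0]
force: [1.3, 0.2, 0.0]
gripper_width: 0.6
gripper_force: 0.0
```

```bash
python3 look.py w2
```

```text
5.7 [507.1 343.   72.2] [ 1.799e+02 -1.000e-01  9.500e+01]
pink_key_top 0.73 [199. 248.] [448. 321.  37.] [447.9 321.2  37.5]
   mask 0.67 1507 [200. 246.] [448.8 322.6  37.5]
start_button_top 0.39 [289. 360.] [509. 331. 159.] [517.5 236.   37.5]
rocker_striped_end 0.92 [285. 232.] [506. 342.  48.] [505.7 341.   46. ]
   mask 0.86 775 [286. 229.] [506. 343.  46.]
```

View pics/w2.png

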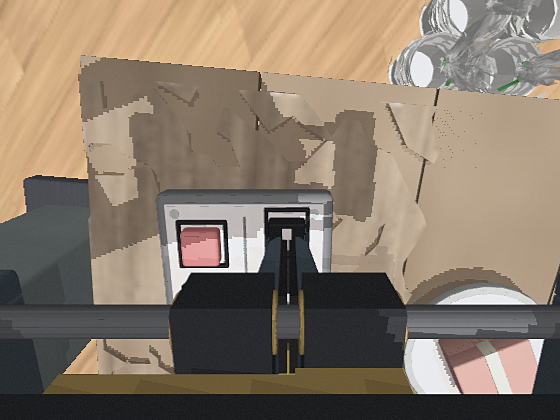

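The fingers are in line with the stripe (286,232), and the close view confirms the fit. Pressing the rocker.

Emit:
move_arm([
  {"x": 0,"y": -1,"z": 12,"rx": 0,"ry": 0,"rz": 0},
  {"x": 0,"y": 0,"z": 8,"rx": 0,"ry": 0,"rz": 0},
  {"x": 0,"y": 0,"z": 5,"rx": 0,"ry": 0,"rz": 0},
  {"x": 0,"y": 0,"z": 4,"rx": 0,"ry": 0,"rz": 0},
  {"x": 0,"y": 0,"z": 3,"rx": 0,"ry": 0,"rz": 0},
  {"x": 0,"y": 0,"z": 1,"rx": 0,"ry": 0,"rz": 0},
  {"x": 0,"y": 0,"z": 0,"rx": 0,"ry": 0,"rz": 0},
  {"x": 0,"y": 0,"z": 0,"rx": 0,"ry": 0,"rz": 0},
])

```text
time_s: 7.1
ee_pos: [505.3, 342.4, 38.1]
ee_rot: [180.0, -0.0, 95.0]
force: [1.1, -0.3, 0.1]
gripper_width: 0.2
gripper_force: 0.0
```

Emit:
move_arm([
  {"x": 0,"y": 0,"z": 1,"rx": 0,"ry": 0,"rz": 0},
  {"x": 0,"y": 0,"z": 1,"rx": 0,"ry": 0,"rz": 0},
  {"x": 0,"y": 0,"z": 0,"rx": 0,"ry": 0,"rz": 0},
  {"x": 0,"y": 0,"z": 0,"rx": 0,"ry": 0,"rz": 0},
])

```text
time_s: 7.5
ee_pos: [505.1, 342.2, 35.8]
ee_rot: [180.0, 0.0, 95.0]
force: [0.6, 0.5, -0.7]
gripper_width: 0.6
gripper_force: 0.0
```

Run:
```python
from h import *
f=grab_frame("wrist"); cv2.imwrite("pics/w3.png",cv2.resize(f["img"][170:300,140:360,::-1],(660,390)))
c=grab_frame("side")["img"][260:350,130:260,::-1]
print(state()["ee_pos"],state()["force"])
```

```text
[505.10250435 342.27135506  35.84063206] [-0.19461764  0.47910527 -0.10796327]
```

View pics/w3.png

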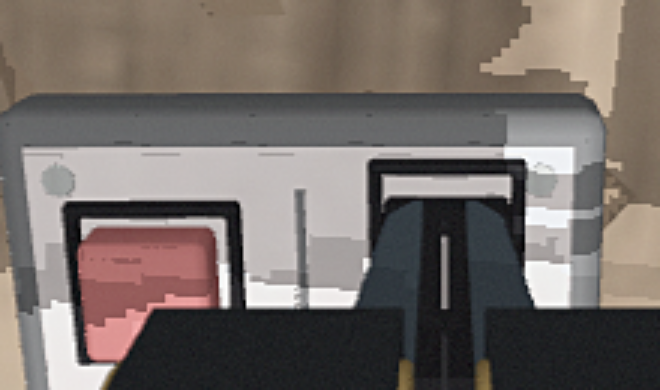

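Emit:
move_arm([
  {"x": 0,"y": 0,"z": 1,"rx": 0,"ry": 0,"rz": 0},
  {"x": 0,"y": 0,"z": 0,"rx": 0,"ry": 0,"rz": 0},
])

```text
time_s: 7.8
ee_pos: [505.0, 342.2, 34.7]
ee_rot: [-180.0, 0.0, 95.0]
force: [-0.5, 0.5, 0.7]
gripper_width: 0.4
gripper_force: 0.0
```

Emit:
move_arm([
  {"x": 0,"y": 0,"z": 1,"rx": 0,"ry": 0,"rz": 0},
  {"x": 0,"y": 0,"z": 0,"rx": 0,"ry": 0,"rz": 0},
])

```text
time_s: 8.0
ee_pos: [505.0, 342.2, 33.6]
ee_rot: [-180.0, 0.0, 95.0]
force: [-0.2, -0.9, -0.7]
gripper_width: 0.4
gripper_force: 0.0
```

Run:
```python
from h import *
f=grab_frame("wrist")
print("col scan at u=287 (x,y,z)")
for v in range(222,262,3): print(v,[list(map(int,np.round(w(f,(u,v))))) for u in(270,278,287,296,304)])
s=grab_frame("side"); cv2.imwrite("pics/s3.png",np.hstack([cv2.resize(f["img"][200:280,230:340,::-1],(400,291),interpolation=2),cv2.resize(s["img"][250:350,130:267,::-1],(400,291),interpolation=2)]))
```

```text
col scan at u=287 (x,y,z)
222 [[494, 352, 26], [499, 353, 26], [504, 352, 25], [510, 353, 26], [515, 354, 25]]
225 [[494, 351, 28], [499, 352, 31], [504, 352, 29], [510, 352, 29], [514, 353, 28]]
228 [[495, 349, 29], [499, 350, 30], [505, 350, 29], [510, 351, 29], [515, 351, 30]]
231 [[495, 346, 26], [499, 346, 25], [505, 347, 25], [510, 348, 26], [515, 348, 26]]
234 [[495, 344, 25], [500, 345, 26], [505, 345, 25], [510, 346, 25], [515, 346, 26]]
237 [[495, 349, 43], [500, 358, 67], [505, 349, 42], [508, 359, 68], [514, 350, 43]]
240 [[495, 347, 44], [500, 358, 72], [505, 348, 43], [508, 359, 72], [512, 359, 71]]
243 [[496, 358, 75], [500, 359, 77], [505, 348, 47], [508, 360, 77], [512, 360, 77]]
246 [[496, 358, 80], [500, 358, 80], [505, 346, 48], [508, 359, 80], [512, 359, 79]]
249 [[496, 358, 83], [500, 358, 83], [505, 344, 47], [508, 359, 83], [512, 359, 84]]
252 [[497, 358, 86], [500, 358, 86], [505, 343, 48], [508, 359, 87], [511, 359, 85]]
255 [[497, 358, 90], [500, 359, 90], [505, 341, 47], [508, 359, 90], [511, 359, 90]]
258 [[497, 358, 92], [500, 359, 94], [506, 339, 47], [508, 359, 93], [511, 359, 92]]
261 [[497, 358, 97], [500, 358, 97], [506, 336, 46], [508, 358, 95], [511, 359, 96]]
```

View pics/s3.png

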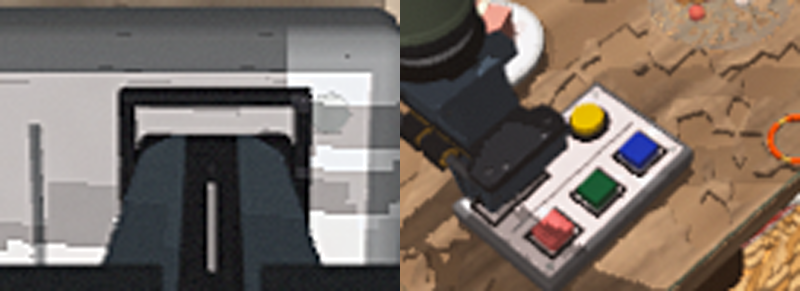

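The depth map shows the striped facet still at z≈47, visible between the fingers, and there is no force. So the real tips sit above the stated TCP and haven't touched yet. I'll keep descending gently and watch the force.

Emit:
move_arm([
  {"x": 0,"y": 0,"z": 1.5,"rx": 0,"ry": 0,"rz": 0},
  {"x": 0,"y": 0,"z": 1.5,"rx": 0,"ry": 0,"rz": 0},
  {"x": 0,"y": 0,"z": 0,"rx": 0,"ry": 0,"rz": 0},
])

```text
time_s: 8.4
ee_pos: [504.9, 342.1, 30.5]
ee_rot: [-180.0, 0.0, 95.0]
force: [-0.4, 0.4, 0.4]
gripper_width: 0.4
gripper_force: 0.0
```

Run:
```python
from h import *
f=grab_frame("wrist"); s=state(); print(s["ee_pos"],s["force"],s["gripper_width"])
for u in(255,262,268,274,280,284,287,290,296): print(u,[(v,*map(int,np.round(w(f,(u,v))))) for v in range(228,262,4)])
```

```text
[504.94461823 342.16226359  30.61998014] [ 0.6564545  -0.11918658  0.35612379] 0.7686630808944426
255 [(228, 486, 348, 26), (232, 486, 346, 25), (236, 486, 343, 26), (240, 486, 341, 26), (244, 486, 338, 25), (248, 486, 335, 25), (252, 486, 333, 25), (256, 487, 330, 25), (260, 487, 328, 25)]
262 [(228, 490, 350, 29), (232, 490, 348, 29), (236, 490, 345, 29), (240, 490, 343, 30), (244, 491, 340, 30), (248, 491, 337, 29), (252, 491, 335, 29), (256, 491, 332, 28), (260, 494, 358, 92)]
268 [(228, 493, 350, 29), (232, 493, 346, 24), (236, 494, 344, 26), (240, 494, 348, 43), (244, 495, 357, 73), (248, 495, 358, 79), (252, 496, 358, 83), (256, 496, 358, 89), (260, 496, 358, 92)]
274 [(228, 497, 351, 30), (232, 497, 347, 25), (236, 497, 344, 26), (240, 498, 358, 68), (244, 498, 358, 74), (248, 498, 358, 79), (252, 498, 358, 83), (256, 498, 358, 89), (260, 499, 357, 91)]
280 [(228, 500, 351, 30), (232, 501, 347, 24), (236, 501, 345, 26), (240, 501, 358, 68), (244, 501, 357, 71), (248, 501, 355, 71), (252, 501, 357, 80), (256, 501, 357, 84), (260, 501, 357, 90)]
284 [(228, 503, 351, 28), (232, 503, 347, 25), (236, 503, 345, 25), (240, 502, 357, 65), (244, 503, 357, 69), (248, 503, 357, 76), (252, 503, 357, 79), (256, 503, 357, 84), (260, 503, 357, 88)]
287 [(228, 504, 352, 30), (232, 505, 347, 25), (236, 505, 345, 26), (240, 505, 349, 42), (244, 505, 347, 44), (248, 505, 346, 47), (252, 505, 344, 48), (256, 505, 341, 47), (260, 505, 339, 47)]
290 [(228, 506, 351, 29), (232, 506, 348, 26), (236, 507, 345, 26), (240, 505, 357, 65), (244, 505, 357, 70), (248, 505, 357, 75), (252, 505, 357, 80), (256, 505, 357, 85), (260, 505, 357, 88)]
296 [(228, 510, 352, 30), (232, 510, 348, 26), (236, 510, 345, 24), (240, 508, 359, 68), (244, 508, 359, 74), (248, 508, 359, 79), (252, 508, 359, 83), (256, 508, 359, 88), (260, 508, 359, 93)]
```

Tip edge in tool frame: the lowest visible finger point is about 33 mm behind the stated TCP (z≈64 now). Contact should come near TCP z≈15.

Emit:
move_arm([
  {"x": 0,"y": 0,"z": 4,"rx": 0,"ry": 0,"rz": 0},
  {"x": 0,"y": 0,"z": 4,"rx": 0,"ry": 0,"rz": 0},
  {"x": 0,"y": 0,"z": 3,"rx": 0,"ry": 0,"rz": 0},
  {"x": 0,"y": 0,"z": 0,"rx": 0,"ry": 0,"rz": 0},
])

```text
time_s: 8.85
ee_pos: [504.7, 341.9, 19.1]
ee_rot: [-179.9, 0.0, 95.0]
force: [-0.4, 0.5, 0.3]
gripper_width: 0.3
gripper_force: 0.0
```

Emit:
move_arm([
  {"x": 0,"y": 0,"z": 2,"rx": 0,"ry": 0,"rz": 0},
  {"x": 0,"y": 0,"z": 2,"rx": 0,"ry": 0,"rz": 0},
])

```text
time_s: 9.05
ee_pos: [505.2, 342.3, 15.8]
ee_rot: [180.0, -0.0, 95.0]
force: [0.3, -0.8, 0.1]
gripper_width: 0.3
gripper_force: 0.2
```

Emit:
move_arm([
  {"x": 0,"y": 0,"z": 2,"rx": 0,"ry": 0,"rz": 0},
  {"x": 0,"y": 0,"z": 0,"rx": 0,"ry": 0,"rz": 0},
])

```text
time_s: 9.25
ee_pos: [505.2, 342.7, 14.0]
ee_rot: [180.0, -0.0, 95.0]
force: [-0.1, 1.5, 1.7]
gripper_width: 0.3
gripper_force: 0.7
```

Contact begins at about 15, as predicted, so the tips are about 33 mm above the stated TCP.

Emit:
move_arm([
  {"x": 0,"y": 0,"z": 2,"rx": 0,"ry": 0,"rz": 0},
  {"x": 0,"y": 0,"z": 2,"rx": 0,"ry": 0,"rz": 0},
  {"x": 0,"y": 0,"z": 0,"rx": 0,"ry": 0,"rz": 0},
])

```text
time_s: 9.55
ee_pos: [505.4, 342.6, 9.8]
ee_rot: [180.0, -0.0, 95.0]
force: [-0.8, 1.6, 3.0]
gripper_width: 0.3
gripper_force: 1.3
```

Emit:
move_arm([
  {"x": 0,"y": 0,"z": 2,"rx": 0,"ry": 0,"rz": 0},
  {"x": 0,"y": 0,"z": 1,"rx": 0,"ry": 0,"rz": 0},
  {"x": 0,"y": 0,"z": 0,"rx": 0,"ry": 0,"rz": 0},
])

```text
time_s: 9.85
ee_pos: [505.3, 342.2, 6.7]
ee_rot: [180.0, 0.0, 95.0]
force: [0.9, 1.8, 2.0]
gripper_width: 0.3
gripper_force: 1.2
```

Emit:
move_arm([
  {"x": 0,"y": 0,"z": 1,"rx": 0,"ry": 0,"rz": 0},
  {"x": 0,"y": 0,"z": 1,"rx": 0,"ry": 0,"rz": 0},
  {"x": 0,"y": 0,"z": 0,"rx": 0,"ry": 0,"rz": 0},
])

```text
time_s: 10.15
ee_pos: [505.4, 342.2, 6.5]
ee_rot: [179.9, -0.0, 95.0]
force: [-2.6, 0.8, 13.6]
gripper_width: 0.5
gripper_force: 6.3
```

The rocker bottomed out at 13.6 N (tip offset 32 mm). Moving to the pink key.

Emit:
move_arm([
  {"x": 0,"y": 0,"z": -10,"rx": 0,"ry": 0,"rz": 0},
  {"x": 0,"y": 0,"z": -20,"rx": 0,"ry": 0,"rz": 0},
  {"x": -5,"y": -20,"z": 0,"rx": 0,"ry": 0,"rz": 0},
  {"x": -5.7,"y": -20,"z": 0,"rx": 0,"ry": 0,"rz": 0},
  {"x": -5,"y": -19.4,"z": 0,"rx": 0,"ry": 0,"rz": 0},
  {"x": 0,"y": 0,"z": 0,"rx": 0,"ry": 0,"rz": 0},
  {"x": 0,"y": 0,"z": 0,"rx": 0,"ry": 0,"rz": 0},
])

```text
time_s: 10.85
ee_pos: [447.5, 321.2, 34.8]
ee_rot: [180.0, 0.0, 95.0]
force: [0.4, 0.4, -0.2]
gripper_width: 0.6
gripper_force: 0.0
```

```bash
python3 look.py w4
python3 - <<'E'
from h import *
f=grab_frame("wrist")
v,u=np.nonzero(f["z_map"]>0); P=np.array([w(f,(a,b)) for a,b in zip(u,v)])
k=(abs(P[:,0]-506)<8)&(P[:,1]>325)&(P[:,1]<350)&(P[:,2]<60)
for y in range(326,350,4): q=k&(abs(P[:,1]-y)<2); print(y,q.sum(),np.median(P[q,2]) if q.any() else None)
E
```

```text
10.9 [448.1 321.5  34.8] [180.   0.  95.]
control_box 0.71 [394. 219.] [506. 343.  41.] [519.3 331.4   0. ]
pink_key_top 0.7 [285. 247.] [446. 336.  79.] [446.9 319.8  37.5]
   mask 0.9 870 [287. 232.] [447.2 329.3  37.5]
   mask 0.64 3421 [392. 246.] [508.5 326.1  37.5]
rocker_striped_end 0.97 [390. 218.] [504. 344.  40.] [502.  345.3  46. ]
   mask 0.93 3541 [392. 246.] [505.7 329.   46. ]
326 131 39.51248748434874
330 182 39.55099597002454
334 185 39.532397290870904
338 194 39.611206045789125
342 191 39.57414750325529
346 286 39.070452665110466
```

View pics/w4.png

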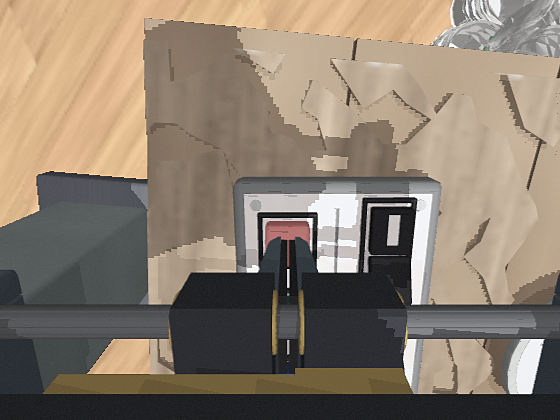

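The striped facet is level (z≈39.5), so the rocker is on. The fingers are over the pink key (288,235). Pressing it from TCP 34.8 to about -1.

Emit:
move_arm([
  {"x": 0,"y": 0,"z": 10,"rx": 0,"ry": 0,"rz": 0},
  {"x": 0,"y": 0,"z": 10,"rx": 0,"ry": 0,"rz": 0},
  {"x": 0,"y": 0,"z": 6,"rx": 0,"ry": 0,"rz": 0},
  {"x": 0,"y": 0,"z": 3,"rx": 0,"ry": 0,"rz": 0},
  {"x": 0,"y": 0,"z": 3,"rx": 0,"ry": 0,"rz": 0},
  {"x": 0,"y": 0,"z": 2,"rx": 0,"ry": 0,"rz": 0},
  {"x": 0,"y": 0,"z": 1,"rx": 0,"ry": 0,"rz": 0},
  {"x": 0,"y": 0,"z": 0,"rx": 0,"ry": 0,"rz": 0},
  {"x": 0,"y": 0,"z": 0,"rx": 0,"ry": 0,"rz": 0},
])

```text
time_s: 12.45
ee_pos: [448.0, 321.9, -0.0]
ee_rot: [179.9, -0.0, 95.0]
force: [0.8, 0.1, 0.2]
gripper_width: 0.4
gripper_force: 0.0
```

Emit:
move_arm([
  {"x": 0,"y": 0,"z": 1,"rx": 0,"ry": 0,"rz": 0},
  {"x": 0,"y": 0,"z": 0,"rx": 0,"ry": 0,"rz": 0},
])

```text
time_s: 12.65
ee_pos: [448.0, 321.9, -0.3]
ee_rot: [179.9, -0.0, 95.0]
force: [-1.0, -0.8, 5.1]
gripper_width: 0.4
gripper_force: 2.5
```

Emit:
move_arm([
  {"x": 0,"y": 0,"z": 1,"rx": 0,"ry": 0,"rz": 0},
  {"x": 0,"y": 0,"z": 0,"rx": 0,"ry": 0,"rz": 0},
  {"x": 0,"y": 0,"z": 0,"rx": 0,"ry": 0,"rz": 0},
])

```text
time_s: 12.95
ee_pos: [448.0, 322.0, -0.4]
ee_rot: [179.9, -0.1, 95.0]
force: [-2.5, -0.5, 11.0]
gripper_width: 0.4
gripper_force: 5.7
```

Emit:
move_arm([
  {"x": 0,"y": 0,"z": -12,"rx": 0,"ry": 0,"rz": 0},
  {"x": 0,"y": 0,"z": -30,"rx": 0,"ry": 0,"rz": 0},
  {"x": -23.8,"y": 14.7,"z": 0,"rx": 0,"ry": 0,"rz": 0},
  {"x": -23.8,"y": 14.7,"z": 0,"rx": 0,"ry": 0,"rz": 0},
  {"x": -23.8,"y": 14.7,"z": 0,"rx": 0,"ry": 0,"rz": 0},
  {"x": -23.8,"y": 14.7,"z": 0,"rx": 0,"ry": 0,"rz": 0},
  {"x": 0,"y": 0,"z": 0,"rx": 0,"ry": 0,"rz": 0},
  {"x": 0,"y": 0,"z": 0,"rx": 0,"ry": 0,"rz": 0},
])

```text
time_s: 13.75
ee_pos: [514.4, 231.6, 40.0]
ee_rot: [180.0, -0.0, 94.9]
force: [-0.1, -0.1, -0.1]
gripper_width: 0.9
gripper_force: 0.0
```

```bash
python3 look.py w5
python3 - <<'E'
from h import *
f=grab_frame("wrist")
v,u=np.nonzero(f["z_map"]>0); P=np.array([w(f,(a,b)) for a,b in zip(u,v)])
for n,x,y in(("pink",448,321.5),("green",451.3,271.5)):
    q=(np.hypot(P[:,0]-x,P[:,1]-y)<8)&(P[:,2]<60); print(n,q.sum(),np.median(P[q,2]))
E
```

```text
13.8 [513.9 232.1  40. ] [-180.   -0.   95.]
control_box 0.78 [246. 158.] [486. 277.  25.] [483.9 273.5   0. ]
pink_key_top 0.58 [180.  73.] [449. 321.  32.] [450.7 320.7  37.5]
   mask 0.6 2410 [179.  74.] [450.4 320.1  37.5]
green_key_top 0.76 [182. 168.] [453. 271.  39.] [452.5 270.4  37.5]
   mask 0.86 2201 [184. 167.] [453.6 271.1  37.5]
blue_key_top 0.63 [191. 251.] [458. 221.  39.] [458.  220.7  37.5]
   mask 0.63 2023 [191. 248.] [457.8 222.8  37.5]
start_button_top 0.63 [290. 243.] [515. 247.  78.] [516.7 231.2  37.5]
   mask 0.87 957 [290. 231.] [515.9 238.7  37.5]
rocker_striped_end 0.88 [287.  37.] [505. 342.  40.] [505.3 341.1  46. ]
   mask 0.57 5216 [289.  82.] [508.1 320.6  46. ]
pink 748 32.450042218499796
green 644 38.46877899464434
```

View pics/w5.png

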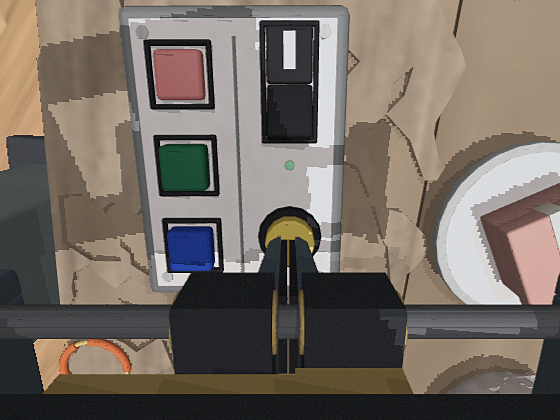

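The pink key is down (32.5 against green's 38.5, camera about 1 mm high), and the fingers are over the yellow button (290,235). Pressing it.

Emit:
move_arm([
  {"x": 0,"y": 1,"z": 15,"rx": 0,"ry": 0,"rz": 0},
  {"x": 0,"y": 0,"z": 10,"rx": 0,"ry": 0,"rz": 0},
  {"x": 0,"y": 0,"z": 6,"rx": 0,"ry": 0,"rz": 0},
  {"x": 0,"y": 0,"z": 3,"rx": 0,"ry": 0,"rz": 0},
  {"x": 0,"y": 0,"z": 3,"rx": 0,"ry": 0,"rz": 0},
  {"x": 0,"y": 0,"z": 3,"rx": 0,"ry": 0,"rz": 0},
  {"x": 0,"y": 0,"z": 1,"rx": 0,"ry": 0,"rz": 0},
  {"x": 0,"y": 0,"z": 1,"rx": 0,"ry": 0,"rz": 0},
  {"x": 0,"y": 0,"z": 0,"rx": 0,"ry": 0,"rz": 0},
  {"x": 0,"y": 0,"z": 0,"rx": 0,"ry": 0,"rz": 0},
])

```text
time_s: 15.45
ee_pos: [514.8, 231.6, -0.4]
ee_rot: [-180.0, 0.0, 95.0]
force: [-4.7, -3.3, 13.4]
gripper_width: 0.3
gripper_force: 6.5
```

Bottomed out at 13.4 N. Lifting clear and checking.

Emit:
move_arm([
  {"x": 0,"y": 0,"z": -12,"rx": 0,"ry": 0,"rz": 0},
  {"x": 0,"y": 0,"z": -40,"rx": 0,"ry": 0,"rz": 0},
  {"x": 0,"y": -30,"z": -35,"rx": 0,"ry": 0,"rz": 0},
  {"x": -25,"y": -25,"z": -30,"rx": 0,"ry": 0,"rz": 0},
  {"x": -25,"y": -20,"z": -30,"rx": 0,"ry": 0,"rz": 0},
  {"x": 0,"y": 0,"z": -20,"rx": 0,"ry": 0,"rz": 0},
  {"x": 0,"y": 0,"z": 0,"rx": 0,"ry": 0,"rz": 0},
  {"x": 0,"y": 0,"z": 0,"rx": 0,"ry": 0,"rz": 0},
])

```text
time_s: 16.25
ee_pos: [445.3, 175.8, 165.0]
ee_rot: [179.9, -0.0, 95.0]
force: [0.1, -0.7, -0.0]
gripper_width: 0.2
gripper_force: 0.0
```

Run:
```python
from h import *
f=grab_frame("wrist"); print(state()["ee_pos"],state()["force"])
v,u=np.nonzero(f["z_map"]>0); P=np.array([w(f,(a,b)) for a,b in zip(u,v)])
for n,x,y in(("pink",448,321.5),("green",451.3,271.5),("blue",456,222),("start",515,232),("rocker",505.5,342)):
    q=(np.hypot(P[:,0]-x,P[:,1]-y)<8)&(P[:,2]<60); print(n,q.sum(),np.median(P[q,2]) if q.any() else 0)
```

```text
[444.74078351 175.61643249 164.12745096] [-0.48685984 -0.25157593  0.41916736]
pink 330 32.43441204475603
green 301 38.502114798510746
blue 258 38.420752946343256
start 257 32.26504576194974
rocker 110 39.773580464986935
```

Pink and start are down, the rocker is level, and green and blue are up. Handing in.

```bash
python3 -c "from workcell import job_done; print(job_done())"
```

```text
the job is handed in; nothing more can be done
None
```

I switched the rocker on, then pressed the pink key and the start button fully down in that order; a depth check before hand-in showed green and blue still up. The job was handed in at about 16 s of the 42 s allowed, and the hand-in returned no verdict.

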